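# Dispense one brass heel disc and slide it to the setting plate

## Robot

A 6-joint arm with a two-finger parallel gripper is mounted at the origin on the work surface. World frame = base frame: x ahead of the robot, y to its left, z up, the work surface at z = 0. Lengths are in m, angles in rad, forces in N, time in s.
With the tool pointing down it reaches from about 0.4 to 0.825 m from the base axis. Payload 7 kg.
Tool frame: the origin (TCP) lies at the very end of the fingers, on their centre line; the grasp point (between the pads) lies 19 mm behind it; z points along the fingers, y is the line along which they close (so a half turn about z gives the same grasp; the last joint's range is limited). The gripper opens to 85 mm and grips with 20 to 120 N. Pads are 22 mm wide; open, the fingers measure 114 mm over their backs; the gripper's body (76 mm by 85 mm) begins 54 mm behind the grasp point. The pads swing forward as they close: fully open they stand 13 mm farther back than shut.
Start: joints at [-1.013, 0.359, 0.012, 0, -1.224, -0.288], TCP at [0.18, -0.651, 0.231] pointing down, gripper open.
Joint ranges: [-3.07, 3.07], [-1.43, 2.12], [-1.02, 1.25], [-3.03, 1.67], [-3.05, -0], [-3.03, 3.03]. Speed limits (rad/s): [2.39, 2.39, 3.01, 3.14, 3.14, 3.14].

## Interface

Orientations are given as a unit quaternion [x, y, z, w].
In Python, from plant import r, optics gives the robot as it stands.
- The arm moves only by the tool play_rows, never from a script. Its argument "increments" is a list of rows, each a list of 5 numbers: the finger opening in mm, from 0 to 85.4, then the shift along the tool's x, y, z normalised to -1 to 1, where 1 is 40 cm, then the turn about the tool's z normalised to -1 to 1, where 1 is 2 pi rad. A call has 1 to 20 rows; each row is the pose to reach, as a shift and turn from the pose commanded when the call began, along the tool's axes at that moment, turning the shorter way round; what a row does not reach only later rows make up. A row lasts 1/12 s, in which the tool goes at most 41.7 mm and 7.16 degrees, less where a joint would pass 70% of its speed; a pose out of reach is approached as far as the arm can. A call with a number of a shift or a turn outside -1 to 1 is refused whole. A call with a gripper value outside its range is refused whole. The fingers move at their own pace and stop on an object; "grip_force" is the grip in N (left out, the last holds). Time passes only in rows, so rows that repeat a pose let the fingers close. It gives the time, the measured TCP pose, the force, the opening and the grip force at its end, in the units of the state.
- r.sense(): the state, without advancing time (a new reading comes with each control period).
- optics.snapshot(name): name is "side" or "top" or "wrist"; returns (picture, depth): 480x640x3 uint8, red, green, blue; 480x640 float32, m along the optical axis (not along the pixel's ray), 0 where there is no reading.
- optics.camera_info(name): a dict with "vertical_fov" (degrees; the focal length in pixels is half the picture's height over the tangent of half this angle, whatever the lens; pixels are square), "cx", "cy" (the principal point, pixels), "rvec" (rotation vector, rad) and "tvec" (3), from world to camera coordinates, as OpenCV has them; the wrist camera has in their place "tool_from_camera" (4x4, takes a point from camera to tool coordinates, whose origin is the TCP and whose axes are the flange's). Camera axes: x right, y down, z forward; pixel columns grow to the right and rows downward; lengths in m; the calibration is good to about 2 mm. A picture is of the moment at which its call begins: read the wrist's pose just before it. camera_info takes no time and is no camera call.
- r.close_job(): hands the job in; it is judged then, once.
The state is a dict: "t": time; "q": joint angles; "joint_velocities": joint speeds; "effort": joint torques, N m; "position": TCP position; "tool_rot": TCP orientation; "force": force on the tool from outside, world axes, zero at the start; "torque": the same for the moment, N m; "grip_width": opening from 0.0 (shut) to 1.0 (fully open); "finger_force": force on a finger pad.
Only numpy, scipy, OpenCV 4.12 (cv2) and the standard library are available. Lean on these libraries where they do the work, as an engineer would, in place of code of your own. Each camera call takes 0.05 s, during which the arm holds its last target. There are 200 camera calls.

## Task

Press the black plunger of the disc feeder all the way down once and let it come back up, so that exactly one brass disc slides out in front of the feeder. Then push that disc along the board with the fingertips until it lies wholly on the round steel plate, not the square one. Never pick the disc up, keep the other discs in the feeder, leave everything else where it stands, and finish clear of everything.

Things in the scene. Friction and masses are not known exactly. Their poses are not given: they have to be found in the camera images.
- feeder: fixed disc feeder: grey housing 108 x 56 mm, 45 mm tall (x = -28 to +80 mm), with an aluminium magazine, 42 x 42 mm and 45 mm tall, at its front end (x = -66 to -24 mm). Origin on the board; the disc comes out along its own -x axis. After a full press the disc lies flat, its centre about 135 mm from the origin along -x (some mm more or less), some 50 mm clear of the magazine
- magazine (a point): centre of the magazine's open top, 45 mm above the board, 45 mm from the feeder's origin along its -x; three discs are stacked in it, the lowest on the board
- plunger_top (a point): centre of the top face of the plunger's black round cap (32 mm diameter, 10 mm thick; on the feeder's x axis 30 mm behind its origin), 82 mm above the board when up; it is pressed straight down
- plunger (a joint): plunger travel in m: 0 up, 0.024 fully down; spring return, about 6 N at the start and 12 N fully down, more when moved fast. It drives a flat steel pusher that slides the lowest disc out along the feeder's -x, 4 mm for each mm of plunger, and draws back as the plunger rises; the next disc then drops down. A second press would eject a second disc
- round_plate: round dark steel plate let in flush with the board, 96 mm diameter; origin at its centre, on the board. The target. The disc slides over its edge without a step
- square_plate: square dark steel plate let in flush with the board, 85 mm wide; origin at its centre. Not the target; it and the round plate may be on either side of the feeder
- disc1_center (a point): round brass disc, 32 mm diameter, 8 mm thick, 40 g; point at its centre, half-way up (z = 4 mm when it lies on the board). The lowest in the magazine, the one that comes out
- disc2_center (a point): round brass disc, 32 mm diameter, 8 mm thick, 40 g; point at its centre, half-way up (z = 4 mm when it lies on the board). Second from below; stays in the magazine
- disc3_center (a point): round brass disc, 32 mm diameter, 8 mm thick, 40 g; point at its centre, half-way up (z = 4 mm when it lies on the board). The top one; stays in the magazine
- punch: standing hand punch, red handle, 28 mm diameter, 118 mm tall; loose bystander; origin at the centre of its underside
- glue_jar: amber jar with white lid, 60 mm diameter, 75 mm tall; loose bystander; origin at the centre of its underside
- hammer: hammer lying flat; loose bystander; origin under its middle, x axis along the handle towards the head
- awl: wooden-handled awl lying flat, loose bystander; origin under its middle, x axis along it
- bottle: clear plastic bottle, 56 mm diameter, 160 mm tall; loose bystander; origin at the centre of its underside
- pen_cup: clear cup with three rods in it, 76 mm across, 150 mm tall; loose bystander; origin at the centre of its underside
- last: wooden shoe last (foot form), 170 mm long, 55 mm wide, 90 mm tall; loose bystander; origin under its middle, x axis along it

How it is judged:
By the outcome, as a careful person would: the job done as asked, in the order asked, and still so for the second after the job is handed in, with the robot touching nothing.
It also fails if it takes over 50 s, if anything falls off the work surface, if the arm or the gripper's body presses on something with over 40 N, if the wrist force passes 120 N, or if a joint passes its speed limit or range.

## Working session

There is one attempt and no reset: what is moved stays moved. The work goes in short steps, Python scripts to look and compute and a tool call to move; the robot and the scene stay as the last step left them, time stands still between calls to the robot, and variables do not carry over. Pictures are saved under pics/ and viewed, at most 10 in all, crops included, and the job is handed in when it is done.

Besides the shell and the picture viewer there is one more tool, called after "Call:" by a JSON object that holds its "name" and its "arguments", one argument or row to a line. play_rows: Moves the arm, as the interface text tells. Its arguments: {"type":"object","properties":{"increments":{"type":"array"},"grip_force":{"type":"number"}},"required":["increments"]}

```bash
mkdir -p pics
cat > h.py <<'E'
import numpy as np, cv2
from plant import r, optics
from scipy.spatial.transform import Rotation as R
def snap(n,f=None):
    s=r.sense(); im,d=optics.snapshot(n)
    if f: cv2.imwrite('pics/'+f+'.png',im[:,:,::-1])
    np.savez('/tmp/'+n+'.npz',im=im,d=d,p=s['position'],q=s['tool_rot']); return im,d
def cam(n):
    c=optics.camera_info(n); f=240/np.tan(np.radians(c['vertical_fov'])/2)
    if 'rvec' in c:
        Rm=cv2.Rodrigues(np.array(c['rvec'],float))[0]; t=np.array(c['tvec'],float).ravel()
        return f,c['cx'],c['cy'],Rm.T,-Rm.T@t
    z=np.load('/tmp/wrist.npz'); T=np.array(c['tool_from_camera']); Rt=R.from_quat(z['q']).as_matrix()
    return f,c['cx'],c['cy'],Rt@T[:3,:3],Rt@T[:3,3]+z['p']
def ray(n,uv,z):
    f,cx,cy,A,o=cam(n); uv=np.atleast_2d(np.array(uv,float))
    d=np.c_[(uv[:,0]-cx)/f,(uv[:,1]-cy)/f,np.ones(len(uv))]@A.T
    return o+d*((z-o[2])/d[:,2])[:,None]
def cloud(n,d):
    f,cx,cy,A,o=cam(n); v,u=np.mgrid[:480,:640]
    return np.stack([(u-cx)/f*d,(v-cy)/f*d,d],-1)@A.T+o
E
python3 - <<'E'
from h import *
for n in('top','side'): snap(n,n+'0'); print(optics.camera_info(n), cam(n)[4])
print(optics.camera_info('wrist')); print(r.sense())
E
```

```text
{'vertical_fov': 51.9948464291944, 'cx': 320.550396791882, 'cy': 243.57494894505658, 'rvec': array([ 2.09076349, -2.13039619,  0.15204802]), 'tvec': array([0.05559003, 0.53616394, 0.90949936])} [0.36525603 0.01256862 0.99205906]
{'vertical_fov': 52.64560369286906, 'cx': 315.98123850715, 'cy': 240.5357989077502, 'rvec': array([ 0.5454444 , -2.7856632 ,  0.96583842]), 'tvec': array([0.51794398, 0.19787859, 0.94630746])} [0.30016735 0.59292429 0.87250219]
{'vertical_fov': 64.45244013766315, 'cx': 328.816325961317, 'cy': 242.7923362122995, 'tool_from_camera': array([[-2.54989714e-04, -9.55178396e-01, -2.96030687e-01,
         7.45396189e-02],
       [ 9.99999750e-01, -4.82169348e-05, -7.05784518e-04,
        -3.65241461e-04],
       [ 6.59876431e-04, -2.96030793e-01,  9.55178169e-01,
        -1.41752744e-01],
       [ 0.00000000e+00,  0.00000000e+00,  0.00000000e+00,
         1.00000000e+00]])}
{'t': 0.1, 'q': array([-1.01287545e+00,  3.59352442e-01,  1.11605676e-02, -2.90897001e-04,
       -1.22413450e+00, -2.88091625e-01]), 'joint_velocities': array([-0.00074553, -0.00162731,  0.00030022,  0.00073354, -0.00041913,
       -0.00036523]), 'effort': array([-1.35001825e-03, -5.84767127e+01,  2.94110477e+01,  6.95450038e+00,
       -3.12965880e-03, -7.74760906e-06]), 'position': array([ 0.17977802, -0.65016744,  0.23044091]), 'tool_rot': array([-1.34456599e-01,  9.90919179e-01,  7.53732513e-04, -1.89340309e-04]), 'force': array([-0.54337928,  0.2014024 ,  0.26866946]), 'torque': array([-0.010332  ,  0.02312639, -0.04427485]), 'finger_force': 0.0, 'grip_width': 0.9974467668513531}
```

View pics/top0.png

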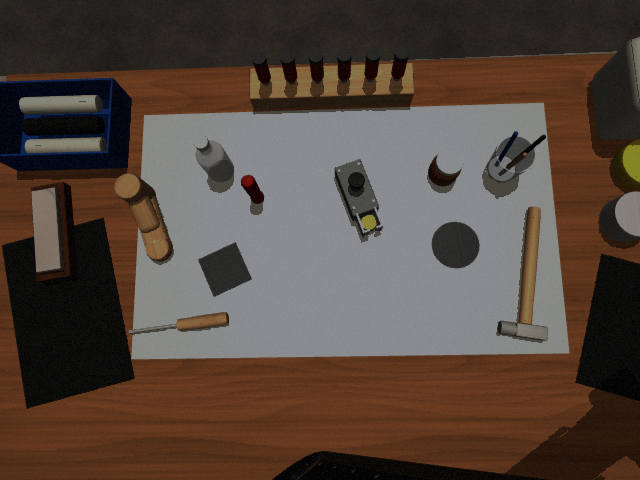

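View pics/side0.png

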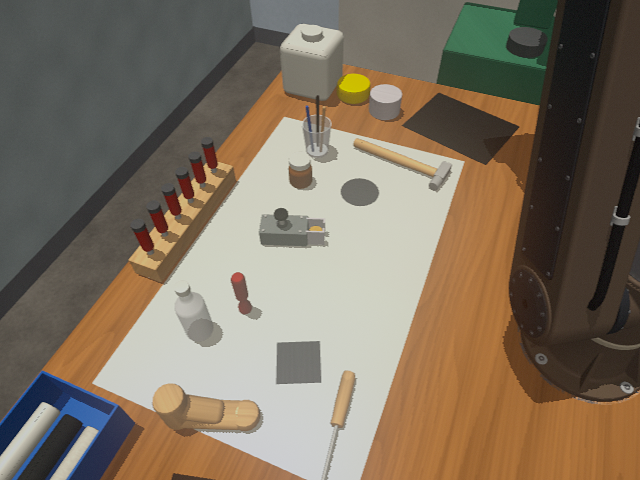

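Top view: feeder with its black cap at (356,181) and magazine with a brass disc at (369,222). The round plate is at (455,245), the square one at (225,268), the amber jar at (446,168) and the punch at (252,190). Now measuring.

Run:
```python
from h import *
z=np.load('/tmp/top.npz'); im,d=z['im'],z['d']; P=cloud('top',d)
hsv=cv2.cvtColor(im,cv2.COLOR_RGB2HSV)
def blobs(m,lo):
    n,l,s,c=cv2.connectedComponentsWithStats(m.astype(np.uint8)); return [(s[i],c[i],l==i) for i in range(1,n) if s[i][4]>lo]
g=im.max(2)
roi=np.zeros(g.shape,bool); roi[215:300,190:490]=1
for s,c,m in blobs((g<90)&roi,600):
    cnt=cv2.findContours(m.astype(np.uint8),0,1)[0][0][:,0]
    w=ray('top',cnt,0); print('plate',s,c,ray('top',[c],0),'minrect',cv2.minAreaRect((w[:,:2]*1000).astype(np.float32)),cv2.minEnclosingCircle((w[:,:2]*1000).astype(np.float32)))
# brass
m=(hsv[...,0]>20)&(hsv[...,0]<35)&(hsv[...,1]>120); m[:, :340]=0;m[:,400:]=0
for s,c,_ in blobs(m,40): print('brass',s,c,ray('top',[c],.024),P[_].mean(0))
# cap by height
rr=np.zeros(g.shape,bool); rr[150:245,325:395]=1
for lo,hi in((.07,.095),(.035,.055)):
    mm=rr&(P[...,2]>lo)&(P[...,2]<hi)
    for s,c,k in blobs(mm,40):
        q=P[k]; print(lo,s,c,np.median(q,0),cv2.minAreaRect((q[:,:2]*1000).astype(np.float32)),cv2.minEnclosingCircle((q[:,:2]*1000).astype(np.float32)))
mm=rr&(P[...,2]>.07)&(P[...,2]<.095);print('cap ray',ray('top',[np.argwhere(mm)[:,::-1].mean(0)],.082))
# board height
print('board z',np.median(P[280:340,280:420,2]))
# jar, punch
for nm,(a,b,c,e) in dict(jar=(145,190,425,470),punch=(170,210,235,270)).items():
    q=P[a:b,c:e].reshape(-1,3); q=q[(q[:,2]>.03)]; print(nm,q.min(0),q.max(0))
```

```text
plate [ 432  222   48   46 1732] [455.09295612 244.59295612] [[ 0.53793792 -0.22575004  0.        ]] minrect ((538.4778442382812, -226.36407470703125), (94.58368682861328, 92.78266906738281), 88.62809753417969) ((538.3320922851562, -225.82789611816406), 48.006221771240234)
plate [ 199  242   53   55 1697] [224.42192104 269.28344137] [[4.97022466e-01 2.44853664e-01 1.11022302e-16]] minrect ((497.57562255859375, 244.84580993652344), (85.02591705322266, 85.94490051269531), 24.142475128173828) ((498.10772705078125, 244.5164794921875), 58.93680953979492)
brass [361 215  16  15 180] [368.63333333 221.88888889] [[ 0.58386189 -0.05093979  0.024     ]] [ 0.5827105  -0.05063936  0.02914809]
0.07 [348 172  17  17 218] [356.05045872 179.97247706] [ 0.65391691 -0.0257484   0.0818792 ] ((654.4421997070312, -25.929590225219727), (30.860458374023438, 30.346172332763672), 43.53966522216797) ((654.6989135742188, -25.880483627319336), 15.902419090270996)
0.035 [ 335  159   48   75 1398] [357.509299   192.16738197] [ 0.63737172 -0.02986367  0.04494478] ((633.5448608398438, -33.214393615722656), (146.88856506347656, 56.19620895385742), 18.972110748291016) ((634.5979614257812, -36.39521026611328), 76.77033233642578)
cap ray [[ 0.6537781  -0.02575187  0.082     ]]
board z 0.0002686742081703941
jar [ 0.36525603 -0.23537013  0.03027773] [0.71665702 0.01256862 0.99205906]
punch [0.36525603 0.01256862 0.03212044] [0.65891114 0.19087782 0.99205906]
```

```bash
cat >> h.py <<'E'
def to(p,ang=None):
    "normalised row numbers to reach world p with tool x at world angle ang (deg)"
    s=r.sense(); M=R.from_quat(s['tool_rot']).as_matrix()
    sh=M.T@(np.array(p)-s['position'])/.4
    a0=np.degrees(np.arctan2(M[1,0],M[0,0])); t=0 if ang is None else -((ang-a0+180)%360-180)/360
    return np.round(np.r_[sh,t],4),'tool x now',round(a0,1)
E
python3 - <<'E'
from h import *
print(to([.5,-.33,.2],-75), to([.654,-.026,.11],-75))
E
```

```text
(array([-0.9849,  0.558 ,  0.0768, -0.2487]), 'tool x now', np.float64(-164.5)) (array([-1.5585,  1.1876,  0.3027, -0.2487]), 'tool x now', np.float64(-164.5))
```

Call:
{"name": "play_rows", "arguments": {
  "increments": [
    [0,-0.985,0.558,0.077,-0.249],
    [0,-0.985,0.558,0.077,-0.249],
    [0,-0.985,0.558,0.077,-0.249],
    [0,-0.985,0.558,0.077,-0.249],
    [0,-0.985,0.558,0.077,-0.249],
    [0,-0.985,0.558,0.077,-0.249],
    [0,-0.985,0.558,0.077,-0.249],
    [0,-0.985,0.558,0.077,-0.249],
    [0,-0.985,0.558,0.077,-0.249],
    [0,-0.985,0.558,0.077,-0.249],
    [0,-0.985,0.558,0.077,-0.249],
    [0,-0.985,0.558,0.077,-0.249],
    [0,-0.985,0.558,0.077,-0.249],
    [0,-0.985,0.558,0.077,-0.249],
    [0,-0.985,0.558,0.077,-0.249],
    [0,-0.985,0.558,0.077,-0.249]
  ]
}}

```text
t: 1.43
position: [0.4998, -0.3306, 0.2004]
tool_rot: [0.793, -0.609, -0.0, 0.0]
force: [-0.3, -0.2, -0.2]
grip_width: -0.004
finger_force: 0.0
```

Run:
```python
from h import *
print(r.sense()['t'],r.sense()['position'],to([.654,-.026,.15],-75), to([.654,-.026,.1],-75))
```

```text
1.4333 [ 0.49983632 -0.33061966  0.20037608] (array([-6.366e-01, -5.686e-01,  1.259e-01, -2.000e-04]), 'tool x now', np.float64(-75.1)) (array([-6.365e-01, -5.686e-01,  2.509e-01, -2.000e-04]), 'tool x now', np.float64(-75.1))
```

Call:
{"name": "play_rows", "arguments": {
  "increments": [
    [0,-0.6366,-0.5686,0.126,0],
    [0,-0.6366,-0.5686,0.126,0],
    [0,-0.6366,-0.5686,0.126,0],
    [0,-0.6366,-0.5686,0.126,0],
    [0,-0.6366,-0.5686,0.126,0],
    [0,-0.6366,-0.5686,0.126,0],
    [0,-0.6366,-0.5686,0.126,0],
    [0,-0.6366,-0.5686,0.126,0],
    [0,-0.6366,-0.5686,0.126,0],
    [0,-0.6366,-0.5686,0.126,0],
    [0,-0.6366,-0.5686,0.251,0],
    [0,-0.6366,-0.5686,0.251,0],
    [0,-0.6366,-0.5686,0.251,0],
    [0,-0.6366,-0.5686,0.251,0]
  ]
}}

```text
t: 2.6
position: [0.6531, -0.0266, 0.1005]
tool_rot: [0.793, -0.609, -0.0, 0.001]
force: [0.7, 0.9, 1.5]
grip_width: 0.002
finger_force: 0.0
```

Run:
```python
from h import *
print(r.sense()['t'],r.sense()['position'],r.sense()['force'],to([.654,-.026,.082],-75), to([.654,-.026,.058],-75))
```

```text
2.6 [ 0.6531291  -0.02655454  0.10048921] [0.7439088 0.8622258 1.5093252] (array([-0.0008, -0.0025,  0.0462,  0.    ]), 'tool x now', np.float64(-75.0)) (array([-0.0008, -0.0026,  0.1062,  0.    ]), 'tool x now', np.float64(-75.0))
```

Call:
{"name": "play_rows", "arguments": {
  "increments": [
    [0,0,0,0.03,0],
    [0,0,0,0.045,0],
    [0,0,0,0.05,0],
    [0,0,0,0.055,0],
    [0,0,0,0.06,0],
    [0,0,0,0.065,0],
    [0,0,0,0.07,0],
    [0,0,0,0.075,0],
    [0,0,0,0.08,0],
    [0,0,0,0.085,0],
    [0,0,0,0.09,0],
    [0,0,0,0.095,0],
    [0,0,0,0.1,0],
    [0,0,0,0.103,0],
    [0,0,0,0.106,0],
    [0,0,0,0.108,0],
    [0,0,0,0.108,0]
  ]
}}

```text
t: 4.02
position: [0.6539, -0.0258, 0.0596]
tool_rot: [0.794, -0.608, 0.001, -0.0]
force: [-5.2, -0.6, 12.3]
grip_width: 0.001
finger_force: 6.5
```

Call:
{"name": "play_rows", "arguments": {
  "increments": [
    [0,0,0,0.003,0],
    [0,0,0,0.006,0],
    [0,0,0,0.009,0],
    [0,0,0,0.009,0]
  ]
}}

```text
t: 4.35
position: [0.654, -0.0258, 0.0579]
tool_rot: [0.794, -0.608, 0.001, -0.0]
force: [-10.4, 0.1, 27.5]
grip_width: 0.003
finger_force: 13.6
```

Call:
{"name": "play_rows", "arguments": {
  "increments": [
    [0,0,0,-0.01,0],
    [0,0,0,-0.02,0],
    [0,0,0,-0.03,0],
    [0,0,0,-0.04,0],
    [0,0,0,-0.05,0],
    [0,0,0,-0.06,0],
    [0,0,0,-0.07,0],
    [0,0,0,-0.08,0],
    [0,0,0,-0.12,0],
    [0,0,0,-0.2,0],
    [0,0,0,-0.24,0],
    [0,0,0,-0.24,0]
  ]
}}

```text
t: 5.35
position: [0.6557, -0.0249, 0.1537]
tool_rot: [0.794, -0.608, 0.002, -0.002]
force: [0.8, -0.0, -0.6]
grip_width: 0.003
finger_force: 0.0
```

Run:
```python
from h import *
im,d=snap('top','top1'); print(r.sense()['t'],r.sense()['position'])
hsv=cv2.cvtColor(im,cv2.COLOR_RGB2HSV)
m=((hsv[...,0]>18)&(hsv[...,0]<35)&(hsv[...,1]>110)).astype(np.uint8); m[:,:300]=0;m[:,500:]=0;m[:200]=0
n,l,s,c=cv2.connectedComponentsWithStats(m)
for i in range(1,n):
    if s[i][4]>30: print(s[i],c[i],ray('top',[c[i]],.008), ray('top',[c[i]],.016))
```

```text
5.4 [ 0.65455923 -0.02492084  0.151525  ]
[377 259  16  15 186] [384.23655914 265.93010753] [[ 0.49620388 -0.08023631  0.008     ]] [[ 0.49513933 -0.07948184  0.016     ]]
```

View pics/top1.png

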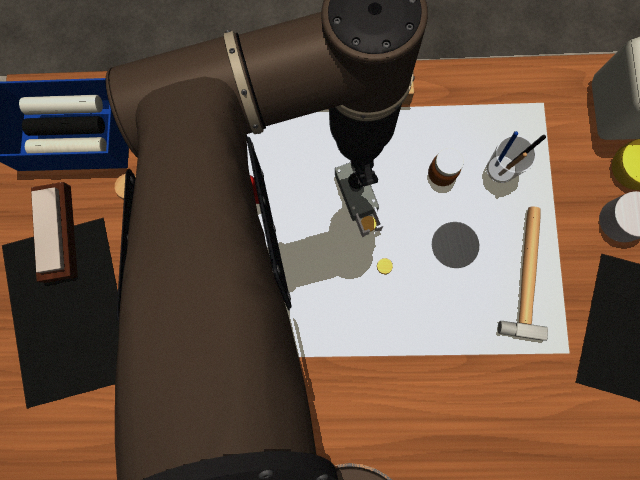

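The disc is out, at pixel (384,266), i.e. (0.496,-0.080). The others are still in the magazine. Next I go behind it.

Run:
```python
from h import *
print(to([.482,-.032,.12],-74),to([.482,-.032,.02],-74))
```

```text
(array([-0.0954,  0.4214,  0.0772, -0.0025]), 'tool x now', np.float64(-74.9)) (array([-0.0954,  0.4223,  0.3272, -0.0025]), 'tool x now', np.float64(-74.9))
```

Call:
{"name": "play_rows", "arguments": {
  "increments": [
    [18,-0.095,0.422,0.077,-0.0025],
    [18,-0.095,0.422,0.077,-0.0025],
    [18,-0.095,0.422,0.077,-0.0025],
    [18,-0.095,0.422,0.077,-0.0025],
    [18,-0.095,0.422,0.077,-0.0025],
    [18,-0.095,0.422,0.077,-0.0025],
    [18,-0.095,0.422,0.077,-0.0025],
    [18,-0.095,0.422,0.2,-0.0025],
    [18,-0.095,0.422,0.327,-0.0025],
    [18,-0.095,0.422,0.327,-0.0025],
    [18,-0.095,0.422,0.327,-0.0025],
    [18,-0.095,0.422,0.327,-0.0025]
  ]
}}

```text
t: 6.4
position: [0.4809, -0.0327, 0.0177]
tool_rot: [0.799, -0.602, -0.001, 0.001]
force: [-0.4, -0.3, 1.1]
grip_width: 0.212
finger_force: 0.0
```

Run:
```python
from h import *
snap('wrist','w1'); print(r.sense()['position'],r.sense()['grip_width'],to([.482,-.032,.003],-74),to([.538,-.226,.003],-74))
```

```text
[ 0.48174048 -0.03243866  0.0187841 ] 0.21199370335756257 (array([-0.0009, -0.0009,  0.0395,  0.    ]), 'tool x now', np.float64(-74.0)) (array([ 0.5039, -0.0017,  0.0396,  0.    ]), 'tool x now', np.float64(-74.0))
```

View pics/w1.png

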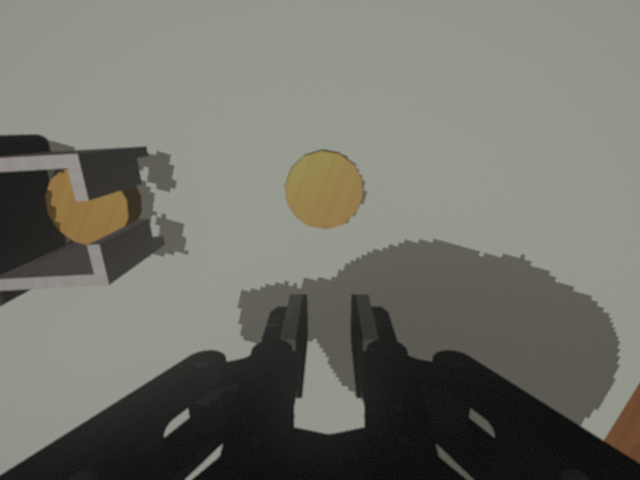

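The disc at (325,189) is in line with the finger gap at about (329,300). I lower slowly to feel for the board.

Call:
{"name": "play_rows", "arguments": {
  "increments": [
    [18,0,0,0.015,0],
    [18,0,0,0.025,0],
    [18,0,0,0.03,0],
    [18,0,0,0.035,0],
    [18,0,0,0.038,0],
    [18,0,0,0.038,0],
    [18,0,0,0.038,0]
  ]
}}

```text
t: 7.03
position: [0.4806, -0.0326, 0.0034]
tool_rot: [0.799, -0.602, 0.0, -0.0]
force: [-0.1, -0.5, 0.3]
grip_width: 0.212
finger_force: 0.0
```

Call:
{"name": "play_rows", "arguments": {
  "increments": [
    [18,0,0,0.004,0],
    [18,0.02,0,0.004,0],
    [18,0.035,0,0.004,0],
    [18,0.05,0,0.004,0],
    [18,0.065,0,0.004,0],
    [18,0.08,0,0.004,0],
    [18,0.095,0,0.004,0],
    [18,0.11,0,0.004,0],
    [18,0.125,0,0.004,0],
    [18,0.14,0,0.004,0],
    [18,0.155,0,0.004,0],
    [18,0.165,0,0.004,0],
    [18,0.175,0,0.004,0],
    [18,0.18,0,0.004,0],
    [18,0.18,0,0.004,0]
  ]
}}

```text
t: 8.28
position: [0.5004, -0.1022, 0.0017]
tool_rot: [0.798, -0.602, 0.0, 0.0]
force: [0.5, 1.1, 0.0]
grip_width: 0.216
finger_force: 0.0
```

Run:
```python
from h import *
im,_=snap('wrist','w2'); s=r.sense(); print(s['position'],s['force'])
hsv=cv2.cvtColor(im,cv2.COLOR_RGB2HSV); m=((hsv[...,0]>12)&(hsv[...,0]<35)&(hsv[...,1]>90)).astype(np.uint8); m[:,:200]=0;m[:,450:]=0
n,l,st,c=cv2.connectedComponentsWithStats(m)
for i in range(1,n):
    if st[i][4]>200:
        x,y,w,h=st[i][:4];print(st[i],ray('wrist',[(x+w/2,y+h/2)],.008))
print(to([.538,-.226,.003],-74))
```

```text
[ 0.50038714 -0.10199117  0.00169249] [-0.44601799  0.50450974  0.17114987]
[ 289  224   82   78 4942] [[ 0.50782847 -0.12694603  0.008     ]]
(array([ 3.239e-01, -5.100e-03, -3.300e-03, -1.000e-04]), 'tool x now', np.float64(-74.0))
```

View pics/w2.png

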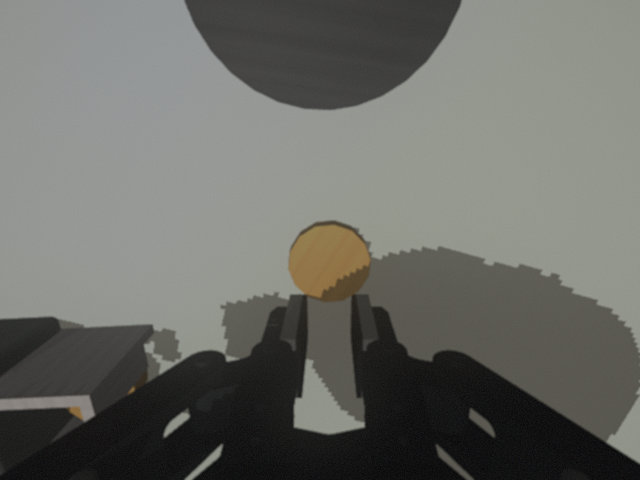

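The disc at (330,262) is nested between the fingertips, and the round plate lies straight ahead at (325,~0).

Call:
{"name": "play_rows", "arguments": {
  "increments": [
    [18,0.01,0,0,0],
    [18,0.025,0,0,0],
    [18,0.04,0,0,0],
    [18,0.055,-0.001,0,0],
    [18,0.07,-0.001,0,0],
    [18,0.085,-0.001,0,0],
    [18,0.1,-0.002,0,0],
    [18,0.115,-0.002,0,0],
    [18,0.13,-0.002,0,0],
    [18,0.145,-0.003,0,0],
    [18,0.16,-0.003,0,0],
    [18,0.175,-0.003,0,0],
    [18,0.19,-0.004,0,0],
    [18,0.205,-0.004,0,0],
    [18,0.22,-0.004,0,0],
    [18,0.235,-0.004,0,0],
    [18,0.245,-0.004,0,0],
    [18,0.253,-0.004,0,0],
    [18,0.259,-0.004,0,0],
    [18,0.259,-0.004,0,0]
  ]
}}

```text
t: 10.0
position: [0.5305, -0.2014, 0.0017]
tool_rot: [0.799, -0.602, 0.0, 0.0]
force: [-0.8, -0.8, 0.3]
grip_width: 0.21
finger_force: 0.0
```

Call:
{"name": "play_rows", "arguments": {
  "increments": [
    [18,-0.02,0,0,0],
    [18,-0.05,0,0,0],
    [18,-0.07,0,-0.02,0],
    [18,-0.07,0,-0.1,0],
    [18,-0.07,0,-0.2,0],
    [18,-0.07,0,-0.3,0],
    [18,-0.07,0,-0.4,0],
    [18,-0.07,0,-0.4,0],
    [18,-0.07,0,-0.4,0]
  ]
}}

```text
t: 10.75
position: [0.5241, -0.173, 0.1654]
tool_rot: [0.799, -0.601, 0.003, -0.002]
force: [-0.1, 0.2, -0.9]
grip_width: 0.211
finger_force: 0.0
```

Run:
```python
from h import *
im,_=snap('wrist','w3'); s=r.sense(); print(s['t'],s['position'],s['force'])
hsv=cv2.cvtColor(im,cv2.COLOR_RGB2HSV); m=((hsv[...,0]>12)&(hsv[...,0]<35)&(hsv[...,1]>90)).astype(np.uint8)
for nm,m,z in(('brass',m,.008),('dark',(im.max(2)<85).astype(np.uint8),0)):
  n,l,st,c=cv2.connectedComponentsWithStats(m)
  for i in range(1,n):
    if st[i][4]>400:
        x,y,w,h=st[i][:4];print(nm,st[i],ray('wrist',[(x+w/2,y+h/2)],z))
snap('top','top2')
```

```text
10.8 [ 0.52280149 -0.172931    0.16327208] [-0.16758811  0.28366598 -1.31223942]
brass [ 469    0  146   66 4346] [[ 0.42078327 -0.34624388  0.008     ]]
brass [104  75  66  60 894] [[ 0.68822118 -0.21995409  0.008     ]]
brass [ 312  134   42   43 1366] [[ 0.53800129 -0.22513259  0.008     ]]
dark [ 466    0  142  131 1004] [[ 4.11734776e-01 -3.28325570e-01  5.55111512e-17]]
dark [608   0  32  42 558] [[ 0.36487344 -0.37194326  0.        ]]
dark [  88   74   85   91 4404] [[ 0.69548244 -0.20733918  0.        ]]
dark [ 273   91  119  122 9728] [[ 0.53896018 -0.22706897  0.        ]]
dark [    0   295   640   185 61459] [[ 0.489218   -0.01341683  0.        ]]
dark [  59  305  191   40 4074] [[ 0.65137701 -0.03543739  0.        ]]
```

View pics/w3.png

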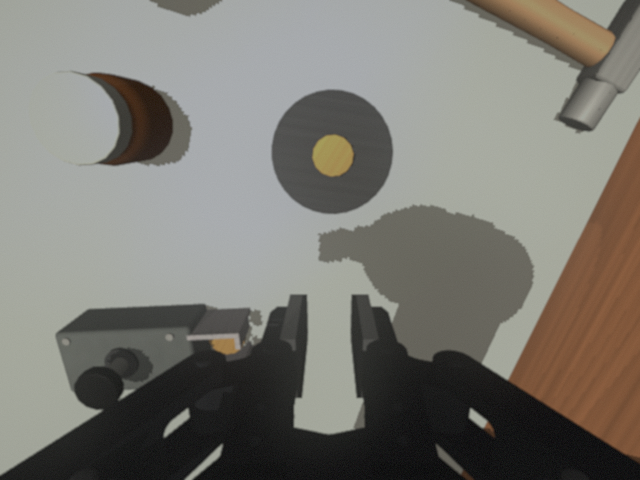

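View pics/top2.png

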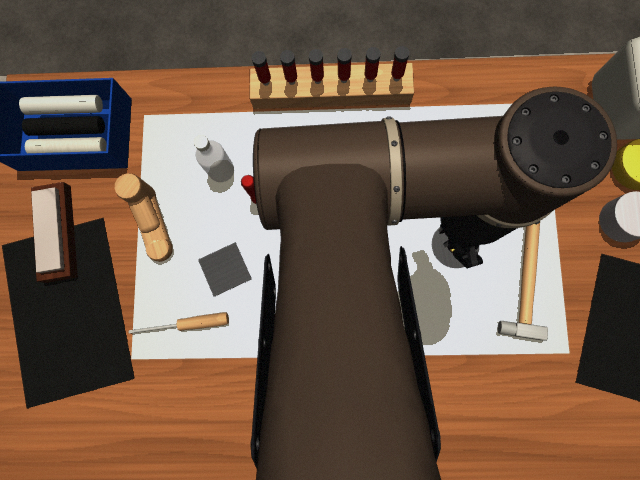

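The disc sits at (333,155) in the middle of the round plate at (332,152). The plunger is up, the bystanders are where they were, and the arm is clear.

```bash
python3 -c "
from h import *
print(r.close_job())"
```

```text
the job is handed in; nothing more can be done
None
```

I pressed the plunger fully once, and one disc came out. I pushed it to within about 2 mm of the round plate's centre, left the gripper clear about 16 cm above the board, and handed the job in after about 11 s of robot time.

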